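# Build the block cradle on the packing jig and clamp the bar in it

## Robot

A 6-joint arm with a two-finger parallel gripper is mounted at the origin on the work surface. World frame = base frame: x ahead of the robot, y to its left, z up, the work surface at z = 0. Lengths are in m, angles in degrees, forces in N, time in s.
With the tool pointing down it reaches from about 0.4 to 0.825 m from the base axis. Payload 7 kg.
Tool frame: the origin (TCP) lies midway between the tips of the shut fingers; the grasp point (between the pads) lies 19 mm behind it; y points along the fingers, z is the direction in which the jaws open and shut, and the axes are right-handed (so a half turn about y gives the same grasp; the last joint's range is limited). The gripper opens to 88 mm and grips with 3 to 60 N. Pads are 19 mm wide; open, the fingers measure 130 mm over their backs; the gripper's body (78 mm by 193 mm) begins 47 mm behind the grasp point.
Start: joints at [83.6, 20.546, 0.682, 0, -70.136, -16.507], TCP at [0.263, 0.622, 0.206] pointing down, gripper open.
Joint ranges: [-176.03, 176.03], [-82.01, 121.73], [-58.28, 71.71], [-173.87, 95.51], [-174.79, -0.11], [-173.66, 173.66]. Speed limits (degrees/s): [136.94, 136.94, 172.46, 180, 180, 180].

## Interface

Orientations are given as [roll, pitch, yaw] about the fixed x, y, z axes, in that order (R = Rz(yaw) Ry(pitch) Rx(roll)).
In Python, from plant import ctrl gives the robot as it stands.
- The arm moves only by the tool step_arm, never from a script. Its argument "rows" is a list that holds one entry, the list of rows, each a list of 7 numbers: the gripper command: -1 is shut, 1 is fully open, values between are in proportion, then the shift along the world's x, y, z in cm, then the turn, a rotation vector about the world's x, y, z in degrees. In form: [[[fingers, tx, ty, tz, rx, ry, rz], ...]]. A call has 1 to 12 rows; each row shifts and turns the commanded pose from where the row before left it; what a row does not reach is not made up. A row lasts 1/8 s, in which the tool goes at most 62.5 mm and 10.7 degrees, less where a joint would pass 70% of its speed; a pose out of reach is approached as far as the arm can. A call is refused whole if a number of a shift passes 6.25 or a number of a turn 10.7, either way. A call with a gripper value outside its range is refused whole. The fingers move at their own pace and stop on an object; the grip force is fixed at half the most. Time passes only in rows, so rows that do not move let the fingers close. It gives the time, the measured TCP pose, the force and the opening at its end, in the units of the state.
- ctrl.get_obs(): the state, without advancing time (a new reading comes with each control period).
- ctrl.snapshot(name): name is "side" or "top"; returns the picture (480x640x3 uint8, blue, green, red); there is no depth.
- ctrl.camera_params(name): a dict with "vertical_fov" (degrees; the focal length in pixels is half the picture's height over the tangent of half this angle, whatever the lens; pixels are square), "cx", "cy" (the principal point, pixels), "rvec" (rotation vector, rad) and "tvec" (3), from world to camera coordinates, as OpenCV has them. Camera axes: x right, y down, z forward; pixel columns grow to the right and rows downward; lengths in m; the calibration is good to about 2 mm. A picture is of the moment at which its call begins. camera_params takes no time and is no camera call.
- ctrl.close_job(): hands the job in, once; it reports no verdict.
The state is a dict: "clock": time; "joint_pos": joint angles; "qvel": joint speeds; "tau": joint torques, N m; "tool_pos": TCP position; "orientation": TCP orientation; "force": force on the tool from outside, world axes, zero at the start; "moment": the same for the moment, N m; "opening": finger opening in m.
Only numpy, scipy, OpenCV 4.12 (cv2) and the standard library are available. Lean on these libraries where they do the work, as an engineer would, in place of code of your own. Each camera call takes 0.05 s, during which the arm holds its last target. There are 200 camera calls.

## Task

Get the aluminium bar ready for packing: first turn the jig's black handwheel until the yellow pointer on its far rim stands at the green mark, which draws the yellow end jaw back. With the wheel left at green, press every blue saddle block that is on the bench fully home on the orange studs of the narrow raised rail, each on its own pair of studs and spread so that they carry the bar, and lay the bar level in their saddles between the grey end stop and the jaw. Last, turn the pointer to the red mark to close the jaw, leaving the tape roll, carton and jar where they are.

Things in the scene. Friction and masses are not known exactly. Their poses are not given: they have to be found in the camera images.
- wheel_grip (a point): black handwheel, a flat disc 90 mm across on a round grey housing (120 mm) at the left end of the jig. Across its top stands a grip bar 62 mm long, 14 mm wide, 28 mm tall; this point, on the wheel's axis, is the middle of that bar, 86 mm above the bench. The grip bar lies along this point's x; the yellow pointer is on the rim at its +x end, far from the robot.
- wheel (a joint): handwheel angle, rad, growing counter-clockwise from above; 0 = pointer along the jig's +x. Green mark (housing's top edge and side, far from the robot) at -0.55, red mark at +0.55; stops at +-0.9. Friction under 0.1 N m, stays where left. From green to red the yellow end jaw moves 27.5 mm towards the rail (25 mm/rad).
- bar_home (a point): fixed on the jig: the bar's centre when in the saddles midway between grey end stop and closed jaw, 102 mm above the bench. y along the rail to the wheel, x across it away from the robot, z up. Stop face 153 mm along -y; jaw face 153 mm along +y at the red mark, 180.5 at green; both 34 mm wide, tops 112 mm above the bench. The wheel's axis is 262 mm along +y.
- pad0 (a point): fixed on the jig: centre of a block fully home on stud pair 0, -120 mm along the rail from bar_home, 70 mm above the bench, 20 mm above the rail's top; y along the rail, z up. The aluminium rail is 40 mm wide, its top 50 mm above the bench.
- pad1 (a point): fixed on the jig: centre of a block fully home on stud pair 1, -60 mm along the rail from bar_home, 70 mm above the bench, 20 mm above the rail's top; y along the rail, z up. Each pair: two orange studs 21 mm across, 12 mm tall, 3 mm chamfer, 23 mm apart along the rail.
- pad2 (a point): fixed on the jig: centre of a block fully home on stud pair 2, 0 mm along the rail from bar_home, 70 mm above the bench, 20 mm above the rail's top; y along the rail, z up. Between the studs two sprung balls stand 2 mm proud of a socket's side walls: a block just set down stays 3 to 8 mm high until pressed with about 8 to 15 N.
- pad3 (a point): fixed on the jig: centre of a block fully home on stud pair 3, 60 mm along the rail from bar_home, 70 mm above the bench, 20 mm above the rail's top; y along the rail, z up. The five pairs are 60 mm apart, so neighbouring blocks stand 6 mm apart.
- pad4 (a point): fixed on the jig: centre of a block fully home on stud pair 4, 120 mm along the rail from bar_home, 70 mm above the bench, 20 mm above the rail's top; y along the rail, z up. Pad 4 is the one nearest the wheel.
- block0_c (a point): blue saddle block, 44 mm (x) by 54 mm (y), 40 mm tall, plus two 6 mm lips on top along the long edges (29 mm apart, saddle for the bar). Underneath an open socket 24 x 47 mm, 16 mm deep, goes over one stud pair with 1.5 mm play, y along the rail, either way round. 0.05-0.12 kg, starts upright on the bench or is absent. This point: its centre, 20 mm above the underside.
- block1_c (a point): blue saddle block, 44 mm (x) by 54 mm (y), 40 mm tall, plus two 6 mm lips on top along the long edges (29 mm apart, saddle for the bar). Underneath an open socket 24 x 47 mm, 16 mm deep, goes over one stud pair with 1.5 mm play, y along the rail, either way round. 0.05-0.12 kg, starts upright on the bench or is absent. This point: its centre, 20 mm above the underside.
- block2_c (a point): blue saddle block, 44 mm (x) by 54 mm (y), 40 mm tall, plus two 6 mm lips on top along the long edges (29 mm apart, saddle for the bar). Underneath an open socket 24 x 47 mm, 16 mm deep, goes over one stud pair with 1.5 mm play, y along the rail, either way round. 0.05-0.12 kg, starts upright on the bench or is absent. This point: its centre, 20 mm above the underside.
- block3_c (a point): blue saddle block, 44 mm (x) by 54 mm (y), 40 mm tall, plus two 6 mm lips on top along the long edges (29 mm apart, saddle for the bar). Underneath an open socket 24 x 47 mm, 16 mm deep, goes over one stud pair with 1.5 mm play, y along the rail, either way round. 0.05-0.12 kg, starts upright on the bench or is absent. This point: its centre, 20 mm above the underside.
- block4_c (a point): blue saddle block, 44 mm (x) by 54 mm (y), 40 mm tall, plus two 6 mm lips on top along the long edges (29 mm apart, saddle for the bar). Underneath an open socket 24 x 47 mm, 16 mm deep, goes over one stud pair with 1.5 mm play, y along the rail, either way round. 0.05-0.12 kg, starts upright on the bench or is absent. This point: its centre, 20 mm above the underside.
- bar_c (a point): aluminium profile bar, 24 x 24 mm, 300 mm long along its y, 0.17 to 0.35 kg, lying on the bench between robot and jig. This point is its centre. In the saddles its underside lies 40 mm above the rail's top, its upper 18 mm above the lips.
- bar: the same bar; origin at the middle of its underside
- tape: bystander: roll of amber packing tape, 96 mm across, 48 mm tall, beyond the jig; origin centre of underside
- carton: bystander: closed cardboard carton 90 x 180 x 80 mm beyond the jig; origin centre of underside
- jar: bystander: jar with a white cap, 60 mm across, 70 mm tall, right of the jig; origin centre of underside

How it is judged:
By the outcome, as a careful person would: the job done as asked, in the order asked, and still so for the second after the job is handed in, with the robot touching nothing.
Of block0, block1, block2, block3, block4 only 3 to 5 are there at a start; the rules pass over those that are not, and their reading is None.
At some moment in a run one of block0, block1, block2, block3, block4 may be knocked a few centimetres aside while the robot is not near it.
It also fails if it takes over 210 s, if anything falls off the work surface, if the arm or the gripper's body presses on something with over 40 N, if the wrist force passes 120 N, or if a joint passes its speed limit or range.

## Working session

There is one attempt and no reset: what is moved stays moved. The work goes in short steps, Python scripts to look and compute and a tool call to move; the robot and the scene stay as the last step left them, time stands still between calls to the robot, and variables do not carry over. Pictures are saved under pics/ and viewed, about 12 in all and at most 16, crops included, and the job is handed in when it is done.

Besides the shell and the picture viewer there is one more tool, called after "Request:" as name(argument=value, ...), one argument or row to a line, values as JSON. step_arm: Moves the arm, as the interface text tells. Its arguments: {"type":"object","properties":{"rows":{"type":"array"}},"required":["rows"]}

```bash
ls; mkdir -p pics; python3 - <<'E'
from plant import ctrl
import cv2
print(ctrl.get_obs())
for n in("side","top"):
    print(n,ctrl.camera_params(n)); cv2.imwrite(f"pics/{n}0.png",ctrl.snapshot(n))
E
```

```text
pics
{'clock': 0.0, 'joint_pos': array([ 8.35997624e+01,  2.05908458e+01,  6.32677784e-01, -2.00085519e-02,
       -7.01353433e+01, -1.65075776e+01]), 'qvel': array([ 0.11063123, -0.04393667, -0.07874733, -0.04629536,  0.01132301,
       -0.02937892]), 'tau': array([-2.26786622e-03, -5.82717025e+01,  2.93043870e+01,  6.99736655e+00,
        6.81309117e-03, -1.51407144e-04]), 'tool_pos': array([0.26255967, 0.62126488, 0.20472139]), 'orientation': array([-8.99049981e+01,  8.53912748e-03,  1.57085378e+02]), 'force': array([-0.05378614, -0.23100484,  0.52619786]), 'moment': array([-0.01382501,  0.00605807,  0.02731621]), 'opening': 0.08736725882722456}
side {'vertical_fov': 52.03018202697516, 'cx': 313.74122962926674, 'cy': 241.17352827645738, 'rvec': array([ 2.27173265, -0.13409382,  0.05106045]), 'tvec': array([-0.62079263,  0.10628942,  1.10185964])}
top {'vertical_fov': 57.03948093420642, 'cx': 317.95859395648654, 'cy': 241.5785349388398, 'rvec': array([ 2.17690689, -2.1382816 ,  0.13480715]), 'tvec': array([-0.00843509,  0.62164483,  1.10517365])}
```

View pics/top0.png

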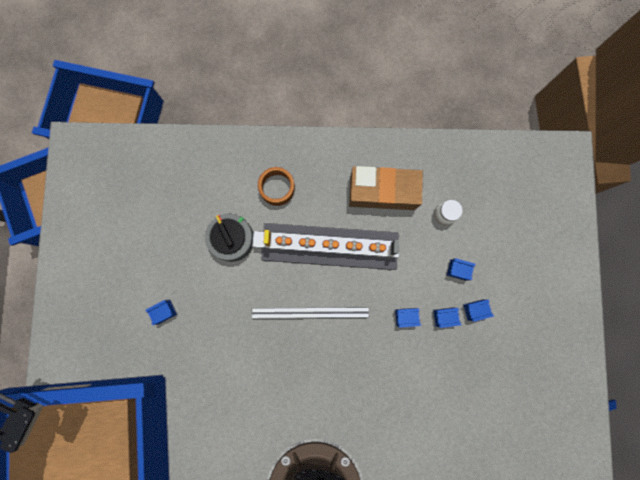

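View pics/side0.png

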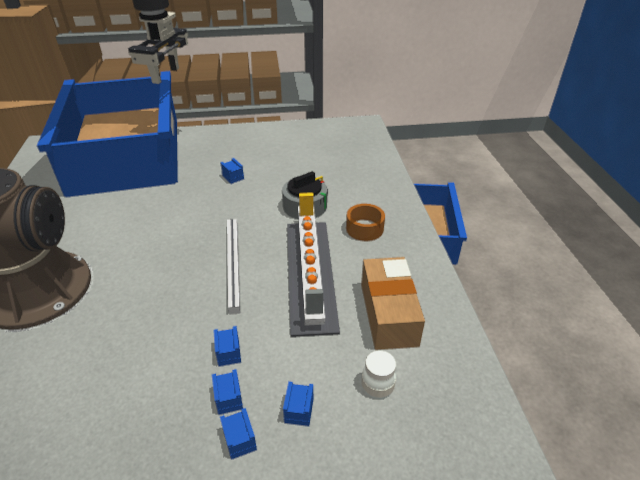

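Five blocks are present (top view: (161,312), (408,318), (447,318), (478,310), (461,269)). The bar is at about (310,313), the jig centre at (330,245) and the wheel at (229,237).

```bash
cat > h.py <<'E'
import cv2,numpy as np
from plant import ctrl
def cam(n):
    p=ctrl.camera_params(n);f=240/np.tan(np.radians(p["vertical_fov"]/2))
    return np.array([[f,0,p["cx"]],[0,f,p["cy"]],[0,0,1]]),cv2.Rodrigues(p["rvec"])[0],p["tvec"]
def cast(n,uv,z):
    K,R,t=cam(n);uv=np.atleast_2d(np.asarray(uv,float))
    d=(R.T@np.linalg.inv(K)@np.c_[uv,np.ones(len(uv))].T).T;c=-R.T@t
    return (c+d*((z-c[2])/d[:,2])[:,None])[:,:2]
def proj(n,P):
    K,R,t=cam(n);return cv2.projectPoints(np.atleast_2d(np.asarray(P,float)),cv2.Rodrigues(R)[0],t,K,None)[0][:,0]
def mask(im,name):
    h=cv2.cvtColor(im,cv2.COLOR_BGR2HSV)
    lo,hi={"blue":((105,150,60),(130,255,255)),"orange":((4,150,120),(17,255,255)),"yellow":((20,150,100),(33,255,255)),"green":((45,120,60),(90,255,255))}[name]
    return cv2.inRange(h,lo,hi)
def blobs(m,amin,amax):
    return [c for c in cv2.findContours(m,cv2.RETR_EXTERNAL,cv2.CHAIN_APPROX_NONE)[0] if amin<=cv2.contourArea(c)<=amax]
def cen(c):
    m=cv2.moments(c);return np.array([m["m10"],m["m01"]])/m["m00"]
def blocks(n,im,z=.022):
    out=[]
    for c in blobs(mask(im,"blue"),120,2500):
        q=cast(n,cv2.convexHull(c)[:,0],z)*1000
        hull=q.astype(np.float32).reshape(-1,1,2);p=cen(hull)
        if 200<p[0]<900 and abs(p[1])<600:
            r=cv2.minAreaRect(hull);out.append((p.round(1).tolist(),np.round(r[1]).tolist(),round(r[2],1)))
    return sorted(out,key=lambda o:o[0][1])
E
python3 - <<'E'
from h import *
for n in("side","top"):
    im=cv2.imread(f"pics/{n}0.png");print(n)
    for b in blocks(n,im): print(b)
    for col,z in(("orange",.058),("yellow",.075),("green",.058)):
        print(col,[(cast(n,cen(c),z)[0]*1000).round(1).tolist()+[cv2.contourArea(c)] for c in blobs(mask(im,col),6,300)])
im=cv2.imread("pics/top0.png")
cv2.imwrite("pics/c1.png",cv2.resize(im[200:335,140:500],None,fx=2.2,fy=2.2,interpolation=cv2.INTER_CUBIC))
E
```

```text
side
([441.7, -366.5], [48.0, 165.0], 12.9)
([555.7, -366.2], [79.0, 48.0], 75.9)
([429.8, -226.2], [45.0, 88.0], 5.4)
([432.1, 409.5], [57.0, 130.0], 6.5)
orange [[609.2, -102.0, 50.0], [610.5, -73.6, 20.0], [612.3, -42.0, 47.0], [614.3, -13.0, 17.0], [615.2, 18.1, 41.0], [616.8, 47.2, 14.0], [619.1, 77.5, 38.5], [755.1, 65.3, 33.0], [620.5, 108.0, 12.0], [767.9, 117.1, 94.5]]
yellow [[623.2, 146.0, 262.0]]
green [[673.5, 189.2, 11.5]]
top
([453.0, -413.4], [46.0, 64.0], 14.8)
([558.3, -370.6], [62.0, 46.0], 75.0)
([433.3, -331.6], [45.0, 61.0], 7.7)
([431.2, -230.9], [43.0, 59.0], 1.0)
([434.4, 404.5], [46.0, 64.0], 27.9)
orange [[607.2, -160.5, 18.5], [608.3, -136.5, 23.5], [610.2, -100.5, 20.5], [611.2, -76.5, 19.5], [613.8, -40.5, 20.0], [614.9, -16.8, 20.0], [616.9, 19.1, 19.0], [618.3, 43.1, 20.0], [620.0, 79.0, 20.0], [621.2, 102.8, 20.5]]
yellow [[626.8, 131.5, 50.5], [666.0, 253.2, 6.5]]
green []
```

View pics/c1.png

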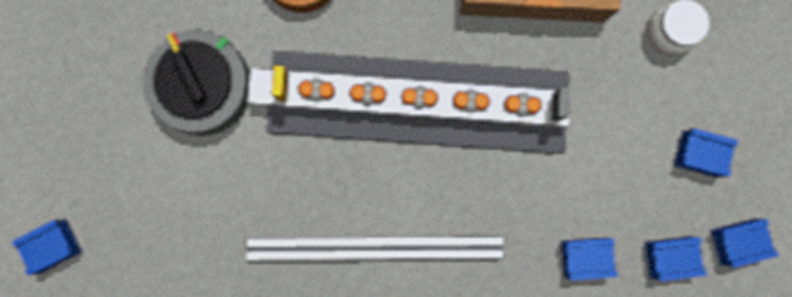

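Request:
step_arm(
  rows=[
    [[1,0,0,4,0,0,0],[1,3.65,-3.89,0,0,0,5.15],[1,3.65,-3.89,0,0,0,5.15],[1,3.65,-3.89,0,0,0,5.15],[1,3.65,-3.89,0,0,0,5.15],[1,3.65,-3.89,0,0,0,5.15],[1,3.65,-3.89,0,0,0,5.15],[1,3.65,-3.89,0,0,0,5.15],[1,3.65,-3.89,0,0,0,5.15],[1,3.65,-3.89,0,0,0,5.15],[1,3.65,-3.89,0,0,0,5.15],[1,0,0,0,0,0,0]],
  ],
)

```text
clock: 1.6
tool_pos: [0.6294, 0.2296, 0.2444]
orientation: [-90.0, -0.1, -151.6]
force: [-0.5, 0.5, 0.0]
opening: 0.0875
```

Request:
step_arm(
  rows=[
    [[1,-0.1,0.3,-4,0,0,0],[1,0,0,-5,0,0,0],[1,0,0,-5,0,0,0],[1,0,0,-2.6,0,0,0],[1,0,0,0,0,0,0],[-1,0,0,0,0,0,0],[-1,0,0,0,0,0,0],[-1,0,0,0,0,0,0],[-1,0,0,0,0,0,0],[-1,0,0,0,0,0,0],[-1,0,0,0,0,0,0]],
  ],
)

```text
clock: 2.98
tool_pos: [0.6268, 0.2357, 0.0797]
orientation: [-90.0, 0.0, -151.4]
force: [0.0, 0.1, 0.3]
opening: 0.0334
```

Request:
step_arm(
  rows=[
    [[-1,0,0,0,0,0,0],[-1,0,0,0,0,0,0],[-1,0,0,0,0,0,0],[-1,0,0,0,0,0,0],[-1,0,0,0,0,0,0]],
  ],
)

```text
clock: 3.6
tool_pos: [0.6267, 0.2358, 0.0797]
orientation: [-90.0, 0.0, -151.4]
force: [0.5, -0.3, 0.2]
opening: 0.0004
```

```bash
python3 - <<'E'
from h import *
a=ctrl.snapshot("side")
b=ctrl.snapshot("top")
r=lambda i:cv2.resize(i,(400,300),interpolation=cv2.INTER_CUBIC)
cv2.imwrite("pics/w1.png",np.hstack([r(a[110:260,230:430]),r(b[160:310,130:330])]))
print(ctrl.get_obs()["opening"],ctrl.get_obs()["tool_pos"],proj("top",[.628,.233,.1]),proj("side",[.628,.233,.1]))
E
```

```text
0.00028616520268576 [0.62674321 0.23574055 0.07969716] [[224.20832676 234.25644829]] [[304.31025744 175.17093351]]
```

View pics/w1.png

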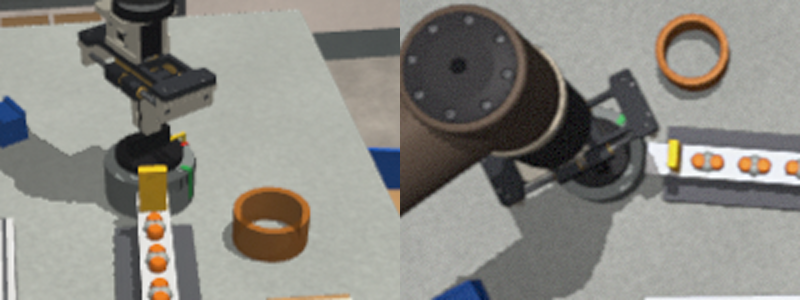

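```bash
python3 - <<'E'
from h import *
a=ctrl.snapshot("side")
c=a[145:225,255:355]
P=[[.62674,.23574,.0797],[.62674,.23574,.0987],[.628,.233,.072]]
print(proj("side",P)-[255,145])
cv2.imwrite("pics/w2.png",cv2.resize(c,(700,560),interpolation=cv2.INTER_CUBIC))
E
```

```text
[[48.88276527 36.25469519]
 [48.72853146 30.05769196]
 [49.52879516 39.2803119 ]]
```

View pics/w2.png

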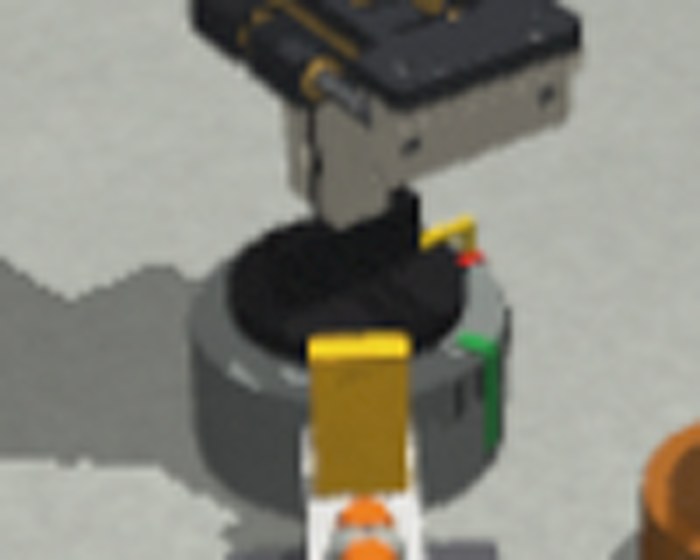

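Request:
step_arm(
  rows=[
    [[-1,0,0,0,0,0,-6],[-1,0,0,0,0,0,-6],[-1,0,0,0,0,0,0]],
  ],
)

```text
clock: 4.12
tool_pos: [0.6267, 0.2357, 0.0797]
orientation: [-90.0, -0.0, -163.4]
force: [0.2, 0.4, 1.0]
opening: 0.0003
```

```bash
cat >> h.py <<'E'
BH=np.array([.6142,-.0287]);A=np.radians(-3.07)
X=np.array([np.cos(A),np.sin(A)]);Y=np.array([-np.sin(A),np.cos(A)])
AX=BH+.262*Y
def pointer(z=.07):
    r={}
    for n in("side","top"):
        im=ctrl.snapshot(n)
        for c in blobs(mask(im,"yellow"),2,300):
            p=cast(n,cen(c),z)[0]-AX
            if .02<np.hypot(*p)<.065: r[n]=(round(float(np.arctan2(p@Y,p@X)),3),round(float(np.hypot(*p)),3),cv2.contourArea(c))
    return r
E
python3 - <<'E'
from h import *
print(pointer(),ctrl.get_obs()["opening"],ctrl.get_obs()["moment"])
for n in("side","top"):
    im=cv2.imread(f"pics/{n}0.png")
    print([(np.hypot(*(cast(n,cen(c),.07)[0]-AX)),np.arctan2((cast(n,cen(c),.07)[0]-AX)@Y,(cast(n,cen(c),.07)[0]-AX)@X)) for c in blobs(mask(im,"yellow"),2,300)])
E
```

```text
{'side': (0.685, 0.05, 5.5)} 0.00029933735549297647 [-0.05121176 -0.02753974 -0.05424577]
[(np.float64(0.0802001344596129), np.float64(-1.5720186283348987)), (np.float64(0.04959406982107474), np.float64(0.6854236020973641))]
[(np.float64(0.10081488652420012), np.float64(-1.5251884357108034)), (np.float64(0.044138189849678766), np.float64(0.560753290964508))]
```

```bash
python3 - <<'E'
from h import *
a=ctrl.snapshot("side");o=cv2.imread("pics/side0.png");t=ctrl.snapshot("top");to=cv2.imread("pics/top0.png")
r=lambda i:cv2.resize(i,(400,300),interpolation=cv2.INTER_CUBIC)
cv2.imwrite("pics/w3.png",np.vstack([np.hstack([r(o[150:225,255:355]),r(a[150:225,255:355])]),np.hstack([r(to[200:275,180:280]),r(t[200:275,180:280])])]))
d=X*np.cos(.55)+Y*np.sin(.55)
for z in(.072,.1):
  P=[list(AX+s*.031*d)+[z] for s in(-1,1)]
  print(z,(proj("side",P)-[255,150])*4,(proj("top",P)-[180,200])*4)
E
```

```text
0.072 [[158.74959578 152.82856824]
 [237.3885906  121.81750358]] [[207.90864454 186.36500586]
 [164.7476305   99.70301254]]
0.1 [[157.29573114 116.22693717]
 [237.0806267   85.54418422]] [[199.14754899 181.21502543]
 [154.93792374  92.37021031]]
```

View pics/w3.png

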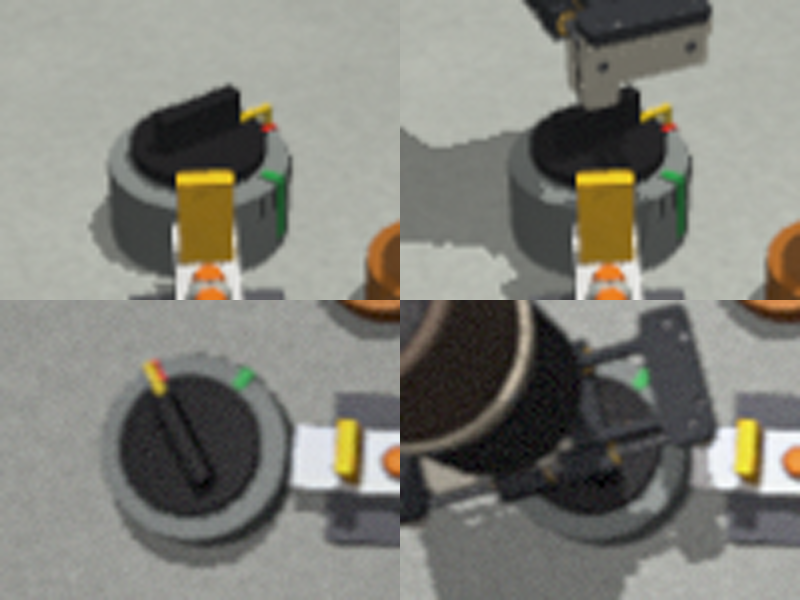

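Request:
step_arm(
  rows=[
    [[0,0,0,1,0,0,6],[0,0,0,0,0,0,6],[0,0.1,-0.3,0,0,0,0],[0,0,0,0,0,0,0],[0,0,0,0,0,0,0],[0,0,0,0,0,0,0],[0,0,0,-1,0,0,0],[0,0,0,-0.5,0,0,0],[0,0,0,0,0,0,0]],
  ],
)

```text
clock: 5.45
tool_pos: [0.6273, 0.2325, 0.0737]
orientation: [-90.0, -0.1, -151.4]
force: [-0.1, -0.5, -0.2]
opening: 0.0439
```

```bash
python3 - <<'E'
from h import *
a=ctrl.snapshot("side");t=ctrl.snapshot("top")
r=lambda i:cv2.resize(i,(400,300),interpolation=cv2.INTER_CUBIC)
cv2.imwrite("pics/w4.png",np.hstack([r(a[135:225,245:365]),r(t[190:280,170:290])]))
P=ctrl.get_obs()["tool_pos"];print((proj("side",P)-[245,135])*400/120)
E
```

```text
[[198.10746276 161.78108536]]
```

View pics/w4.png

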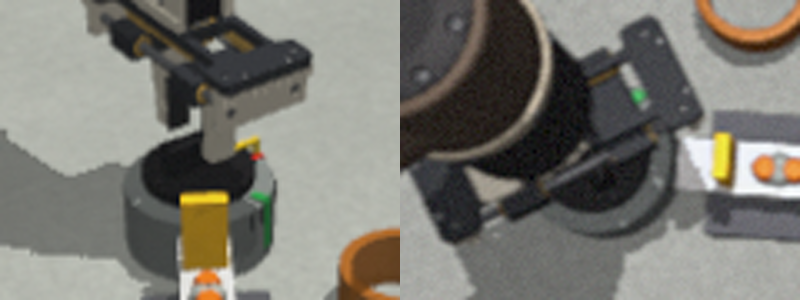

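Request:
step_arm(
  rows=[
    [[0,0,0,-0.4,0,0,0],[0,0,0,-0.4,0,0,0],[0,0,0,0,0,0,0]],
  ],
)

```text
clock: 5.92
tool_pos: [0.6275, 0.2326, 0.0662]
orientation: [-90.0, -0.0, -151.4]
force: [0.4, -0.2, 0.3]
opening: 0.0438
```

Request:
step_arm(
  rows=[
    [[0,0,0,-0.4,0,0,0],[-1,0,0,0,0,0,0],[-1,0,0,0,0,0,0],[-1,0,0,0,0,0,0],[-1,0,0,0,0,0,0],[-1,0,0,0,0,0,0],[-1,0,0,0,0,0,0]],
  ],
)

```text
clock: 6.8
tool_pos: [0.6282, 0.232, 0.0628]
orientation: [-90.0, 0.0, -151.4]
force: [3.1, -4.0, -0.5]
opening: 0.0138
```

Request:
step_arm(
  rows=[
    [[-1,0,0,0,0,0,-5],[-1,0,0,0,0,0,-6],[-1,0,0,0,0,0,-6],[-1,0,0,0,0,0,-6],[-1,0,0,0,0,0,-6],[-1,0,0,0,0,0,-6],[-1,0,0,0,0,0,-6],[-1,0,0,0,0,0,-6],[-1,0,0,0,0,0,-6],[-1,0,0,0,0,0,-6],[-1,0,0,0,0,0,-4],[-1,0,0,0,0,0,0]],
  ],
)

```text
clock: 8.3
tool_pos: [0.6283, 0.2331, 0.0628]
orientation: [-90.1, 0.0, 145.6]
force: [2.7, -0.8, -0.5]
opening: 0.0138
```

```bash
python3 - <<'E'
from h import *
print(pointer(),ctrl.get_obs()["force"],ctrl.get_obs()["moment"])
def green(n,im):
    for c in blobs(mask(im,"green"),2,300):
        p=cast(n,cen(c),.058)[0]-AX; print(n,"green",np.hypot(*p),np.arctan2(p@Y,p@X))
green("side",ctrl.snapshot("side"));green("top",cv2.imread("pics/top0.png"))
t=cv2.imread("pics/top0.png");print(cv2.cvtColor(t,cv2.COLOR_BGR2HSV)[216:222,236:245,:].tolist()[3])
E
```

```text
{'side': (-1.574, 0.053, 273.0), 'top': (-0.539, 0.048, 5.0)} [ 3.23888024  0.80358546 -1.78687287] [-0.00702034 -1.30617491 -0.06197194]
side green 0.06482870370754518 -0.7371774792628647
top green 0.0543294907797178 -0.550540189109175
[[78, 10, 126], [75, 12, 133], [71, 54, 147], [67, 105, 163], [67, 136, 171], [68, 148, 164], [67, 128, 137], [65, 71, 107], [64, 16, 111]]
```

Request:
step_arm(
  rows=[
    [[-0.4,0,0,0,0,0,0],[-0.4,0,0,0,0,0,0],[-0.4,0,0,0,0,0,0],[-0.4,0,0,2,0,0,0],[0.5,0,0,5,0,0,0],[1,0,0,3,0,0,0],[1,-3.9,3.4,3,0,0,-5.5],[1,-3.9,3.4,0,0,0,-5.5],[1,-3.9,3.4,0,0,0,-5.5],[1,-3.9,3.4,0,0,0,-5.5],[1,-3.8,3.5,0,0,0,-5.5],[1,0,0,0,0,0,0]],
  ],
)

```text
clock: 9.95
tool_pos: [0.4313, 0.4058, 0.1929]
orientation: [-90.0, -0.0, 118.3]
force: [0.5, -0.5, 0.8]
opening: 0.0875
```

```bash
python3 - <<'E'
from h import *
print(pointer());t=ctrl.snapshot("top");print(blocks("top",t))
P=ctrl.get_obs()["tool_pos"];print(P,proj("side",P),proj("top",P))
cv2.imwrite("pics/l1.png",np.hstack([cv2.resize(ctrl.snapshot("side")[60:260,150:350],(400,400)),cv2.resize(t[250:400,90:240],(400,400))]))
E
```

```text
{'side': (-1.577, 0.053, 272.0), 'top': (-0.521, 0.042, 15.0)}
[([453.0, -413.2], [46.0, 65.0], 14.8), ([558.2, -370.4], [62.0, 46.0], 75.6), ([433.3, -331.6], [44.0, 61.0], 8.8), ([431.3, -231.0], [44.0, 58.0], 3.9), ([433.9, 404.6], [45.0, 64.0], 27.9)]
[0.43372984 0.4035961  0.19272492] [[225.17166537 116.37448779]] [[133.62940318 314.7146597 ]]
```

View pics/l1.png

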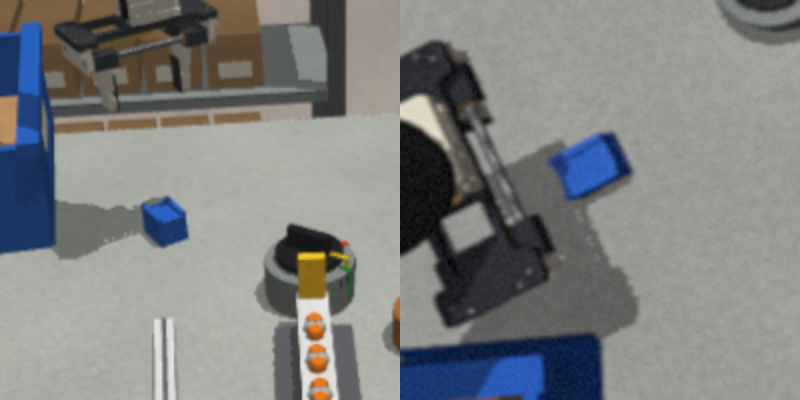

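Request:
step_arm(
  rows=[
    [[1,0,0.1,-5,0,0,0],[1,0,0,-5,0,0,0],[1,0,0,-5,0,0,0],[1,0,0,-3,0,0,0],[1,0,0,-1.3,0,0,0],[-1,0,0,0,0,0,0],[-1,0,0,0,0,0,0],[-1,0,0,0,0,0,0],[-1,0,0,0,0,0,0],[-1,0,0,0,0,0,0],[-1,0,0,0,0,0,0]],
  ],
)

```text
clock: 11.52
tool_pos: [0.4338, 0.405, 0.0001]
orientation: [-90.0, -0.0, 118.1]
force: [-1.5, -0.8, 5.3]
opening: 0.0434
```

```bash
cat >> h.py <<'E'
pads=[BH+s*Y for s in(-.12,-.06,0,.06,.12)]
E
python3 - <<'E'
from h import *
print(ctrl.get_obs()); print(np.round(pads,4).tolist())
E
```

```text
{'clock': 11.525, 'joint_pos': array([ 6.18934365e+01,  2.48210906e+01, -2.34108202e+01,  7.48404106e-03,
       -4.17424103e+01, -3.37876539e+01]), 'qvel': array([ 0.05198357, -0.04279194,  0.06407228, -0.03687253, -0.01025448,
        0.06645436]), 'tau': array([-4.93917000e-01, -5.27965629e+01,  2.01055062e+01,  4.80129138e+00,
        4.66097239e-01, -1.95222138e-02]), 'tool_pos': array([4.33766964e-01, 4.04954696e-01, 1.27017377e-04]), 'orientation': array([-9.00241140e+01, -1.01370601e-02,  1.18111368e+02]), 'force': array([-1.52720342, -0.83353274,  5.26173382]), 'moment': array([-0.1393245 ,  0.64474025,  0.00177741]), 'opening': 0.043445083485938174}
[[0.6078, -0.1485], [0.611, -0.0886], [0.6142, -0.0287], [0.6174, 0.0312], [0.6206, 0.0911]]
```

Request:
step_arm(
  rows=[
    [[-1,0,0,3,0,0,0],[-1,0,0,5,0,0,0],[-1,0,0,6,0,0,0],[-1,2.7,-4.5,0,0,0,-4.45],[-1,2.7,-4.5,0,0,0,-4.45],[-1,2.7,-4.5,0,0,0,-4.45],[-1,2.7,-4.5,0,0,0,-4.45],[-1,2.7,-4.5,0,0,0,-4.45],[-1,2.7,-4.5,0,0,0,-4.45],[-1,2.5,-4.4,0,0,0,-4.45],[-1,0,0,0,0,0,0],[-1,0,0,0,0,0,0]],
  ],
)

```text
clock: 13.02
tool_pos: [0.6204, 0.0904, 0.1391]
orientation: [-89.9, 0.0, 86.9]
force: [-0.4, 0.1, -0.9]
opening: 0.0438
```

```bash
python3 - <<'E'
from h import *
o=ctrl.get_obs();print(o["tool_pos"],o["orientation"],o["opening"],o["force"])
a=ctrl.snapshot("side");t=ctrl.snapshot("top")
r=lambda i:cv2.resize(i,(400,400),interpolation=cv2.INTER_CUBIC)
cv2.imwrite("pics/p1.png",np.hstack([r(a[120:270,230:380]),r(t[170:300,220:350])]))
E
```

```text
[0.62040926 0.09044324 0.13911249] [-8.99476802e+01  1.14350212e-02  8.69088175e+01] 0.04376406550569663 [-0.4185363   0.06369771 -0.87969021]
```

View pics/p1.png

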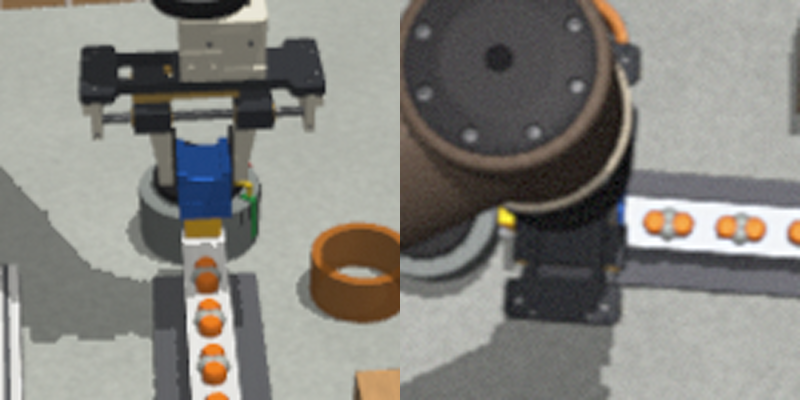

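Request:
step_arm(
  rows=[
    [[-1,0,0.07,-3,0,0,0],[-1,0,0,-3,0,0,0],[-1,0,0,-1,0,0,0],[-1,0,0,-0.4,0,0,0],[-1,0,0,-0.3,0,0,0],[-1,0,0,-0.3,0,0,0],[-1,0,0,0,0,0,0]],
  ],
)

```text
clock: 14.0
tool_pos: [0.6209, 0.0915, 0.0599]
orientation: [-90.0, -0.0, 86.9]
force: [-0.4, 0.1, -1.1]
opening: 0.0436
```

Request:
step_arm(
  rows=[
    [[-1,0,0,-0.3,0,0,0],[-1,0,0,-0.3,0,0,0],[-1,0,0,0,0,0,0]],
  ],
)

```text
clock: 14.38
tool_pos: [0.6214, 0.0917, 0.0543]
orientation: [-90.1, -0.0, 87.0]
force: [-0.5, 0.4, 3.1]
opening: 0.0438
```

Request:
step_arm(
  rows=[
    [[-1,0,0,-0.2,0,0,0],[-1,0,0,-0.2,0,0,0],[-1,0,0,0,0,0,0]],
  ],
)

```text
clock: 14.75
tool_pos: [0.6215, 0.0918, 0.0506]
orientation: [-90.1, -0.0, 87.0]
force: [-0.6, 0.9, 5.0]
opening: 0.0443
```

Request:
step_arm(
  rows=[
    [[-1,0,0,-0.3,0,0,0],[-1,0,0,0,0,0,0],[-1,0,0,-0.3,0,0,0],[-1,0,0,0,0,0,0]],
  ],
)

```text
clock: 15.25
tool_pos: [0.6218, 0.0917, 0.0488]
orientation: [-90.2, -0.0, 87.1]
force: [-12.7, 1.3, 37.4]
opening: 0.0437
```

Request:
step_arm(
  rows=[
    [[-1,0,0,0.4,0,0,0],[0.3,0,0,0,0,0,0],[0.3,0,0,0,0,0,0],[0.5,0,0,2,0,0,0],[1,0,0,5,0,0,0],[1,0,0,4,0,0,0],[1,-3.8,-5,0,0,0,1.5],[1,-3.8,-5,0,0,0,1.5],[1,-3.8,-5,0,0,0,1.5],[1,-3.8,-5,0,0,0,0],[1,-3.8,-5,0,0,0,0],[1,0,-5,0,0,0,0]],
  ],
)

```text
clock: 16.75
tool_pos: [0.4291, -0.2085, 0.1579]
orientation: [-90.0, -0.0, 91.5]
force: [1.8, 0.6, -0.5]
opening: 0.0875
```

```bash
cat >> h.py <<'E'
def seated(n=("top","side")):
    for k in n:
        im=ctrl.snapshot(k)
        for c in blobs(mask(im,"blue"),60,2500):
            u=cen(c);p=cast(k,u,.07)[0]-BH
            if abs(p@X)<.05 and abs(p@Y)<.17: print(k,"blob along",round(p@Y*1000,1),"across",round(p@X*1000,1),"area",cv2.contourArea(c),"bbox",cv2.boundingRect(c))
E
python3 - <<'E'
from h import *
print(ctrl.get_obs()["tool_pos"]);seated();print(blocks("top",ctrl.snapshot("top")));print(pointer())
a=ctrl.snapshot("side");cv2.imwrite("pics/p2.png",cv2.resize(a[170:290,240:400],(800,600),interpolation=cv2.INTER_CUBIC))
for z in(0,.003): print(z,(proj("side",[list(BH+.093*Y+s*.022*X)+[.05+z] for s in(-1,1)])-[240,170])*5)
E
```

```text
[ 0.42906082 -0.20846797  0.1578925 ]
top blob along 119.1 across 1.8 area 342.0 bbox (273, 230, 22, 20)
side blob along 121.9 across -0.7 area 435.0 bbox (297, 203, 20, 29)
[([558.2, -370.4], [62.0, 46.0], 75.6), ([628.6, 94.0], [56.0, 49.0], 86.3)]
{'side': (-1.564, 0.044, 221.0), 'top': (-0.525, 0.043, 14.5)}
0 [[294.30512058 310.6374134 ]
 [386.74193821 306.51705539]]
0.003 [[294.13087468 305.74121558]
 [386.72174987 301.62157775]]
```

View pics/p2.png

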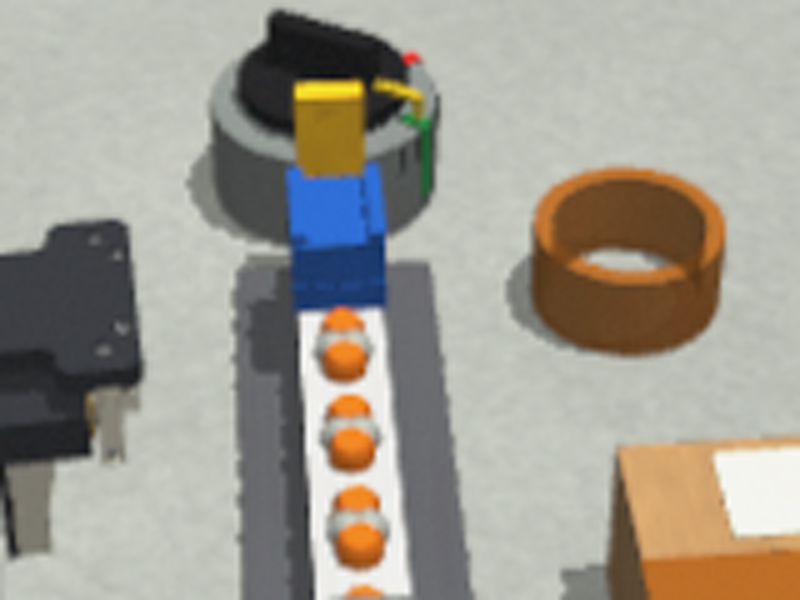

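Request:
step_arm(
  rows=[
    [[1,0.2,-2.2,0,0,0,0],[1,0,0,-5,0,0,0],[1,0,0,-5,0,0,0],[1,0,0,-4,0,0,0],[1,0,0,-1.8,0,0,0],[1,0,0,0,0,0,0],[-1,0,0,0,0,0,0],[-1,0,0,0,0,0,0],[-1,0,0,0,0,0,0],[-1,0,0,0,0,0,0],[-1,0,0,0,0,0,0],[-1,0,0,0,0,0,0]],
  ],
)

```text
clock: 18.55
tool_pos: [0.4336, -0.2295, -0.0001]
orientation: [-90.0, 0.0, 91.4]
force: [-2.5, 1.1, 4.0]
opening: 0.0439
```

Request:
step_arm(
  rows=[
    [[-1,0,0,3,0,0,0],[-1,0,0,5,0,0,0],[-1,0,0,6,0,0,0],[-1,3.1,4.4,0,0,0,-1.5],[-1,3.1,4.4,0,0,0,-1.5],[-1,3.1,4.4,0,0,0,-1.5],[-1,3.1,4.4,0,0,0,0],[-1,3.1,4.4,0,0,0,0],[-1,2.95,4.2,0,0,0,0],[-1,0,0,-3,0,0,0],[-1,0,0,-2,0,0,0],[-1,0,0,-1,0,0,0]],
  ],
)

```text
clock: 20.05
tool_pos: [0.6173, 0.0325, 0.078]
orientation: [-89.9, 0.0, 86.9]
force: [-0.2, 0.8, -0.3]
opening: 0.0442
```

```bash
python3 - <<'E'
from h import *
o=ctrl.get_obs();print(o["tool_pos"],o["orientation"],o["opening"],o["force"]);print(blocks("top",ctrl.snapshot("top")))
E
```

```text
[0.6173017  0.03252976 0.07798209] [-8.98655699e+01  4.54757417e-02  8.69443123e+01] 0.044192206749162403 [-0.19144806  0.81643188 -0.31750396]
[([453.1, -413.3], [46.0, 64.0], 14.8), ([558.3, -370.3], [62.0, 46.0], 75.6), ([433.3, -331.7], [44.0, 61.0], 9.0)]
```

Request:
step_arm(
  rows=[
    [[-1,0.05,0,-1,0,0,0],[-1,0,0,-0.6,0,0,0],[-1,0,0,-0.4,0,0,0],[-1,0,0,-0.4,0,0,0],[-1,0,0,0,0,0,0]],
  ],
)

```text
clock: 20.72
tool_pos: [0.6183, 0.0325, 0.0555]
orientation: [-90.0, 0.0, 86.9]
force: [-1.4, -0.6, -0.3]
opening: 0.0442
```

Request:
step_arm(
  rows=[
    [[-1,0,0,-0.3,0,0,0],[-1,0,0,-0.3,0,0,0],[-1,0,0,-0.3,0,0,0],[-1,0,0,0,0,0,0]],
  ],
)

```text
clock: 21.22
tool_pos: [0.6187, 0.0323, 0.0497]
orientation: [-90.1, 0.0, 87.0]
force: [-10.4, -0.5, 22.3]
opening: 0.0443
```

Request:
step_arm(
  rows=[
    [[-1,0,0,-0.1,0,0,0],[-1,0,0,0.5,0,0,0],[0.3,0,0,0,0,0,0],[0.3,0,0,0,0,0,0],[0.5,0,0,2,0,0,0],[1,0,0,5,0,0,0],[1,-3,-5,3,0,0,2.9],[1,-3,-5,0,0,0,2.9],[1,-3,-5,0,0,0,2.9],[1,-3,-5,0,0,0,2.9],[1,-3,-5,0,0,0,0],[1,-3,-5,0,0,0,0]],
  ],
)

```text
clock: 22.72
tool_pos: [0.4394, -0.2665, 0.1495]
orientation: [-90.1, 0.0, 98.6]
force: [0.7, -1.0, -0.1]
opening: 0.0876
```

Request:
step_arm(
  rows=[
    [[1,-0.5,-5,0,0,0,0],[1,0,-1.4,0,0,0,0],[1,0,0,0,0,0,0]],
  ],
)

```text
clock: 23.1
tool_pos: [0.435, -0.3297, 0.1489]
orientation: [-90.0, -0.0, 98.4]
force: [-0.2, 0.2, -0.7]
opening: 0.0876
```

```bash
python3 - <<'E'
from h import *
print(ctrl.get_obs()["tool_pos"],ctrl.get_obs()["orientation"]);seated()
P=[list(BH+.033*Y+s*.022*X)+[.05] for s in(-1,1)];print(proj("side",P))
print(blocks("side",ctrl.snapshot("side")),blocks("top",ctrl.snapshot("top")))
E
```

```text
[ 0.43501209 -0.32973846  0.14885784] [-8.99802000e+01 -1.09472578e-02  9.84346913e+01]
top blob along 90.9 across 1.8 area 720.5 bbox (273, 230, 44, 21)
side blob along 91.1 across -0.6 area 738.5 bbox (297, 203, 22, 44)
[[299.84954051 248.74511377]
 [319.08625898 247.86085875]]
[([441.7, -366.5], [48.0, 165.0], 12.9), ([555.7, -366.2], [79.0, 48.0], 75.9), ([624.7, 132.4], [173.0, 50.0], 87.5)] [([571.9, -373.4], [61.0, 20.0], 75.6), ([627.0, 64.7], [114.0, 51.0], 87.2)]
```

Request:
step_arm(
  rows=[
    [[1,-0.15,-0.2,-4,0,0,0],[1,0,0,-5,0,0,0],[1,0,0,-4,0,0,0],[1,0,0,-1.9,0,0,0],[1,0,0,0,0,0,0],[-1,0,0,0,0,0,0],[-1,0,0,0,0,0,0],[-1,0,0,0,0,0,0],[-1,0,0,0,0,0,0],[-1,0,0,0,0,0,0],[-1,0,0,0,0,0,0]],
  ],
)

```text
clock: 24.68
tool_pos: [0.4337, -0.3311, 0.0005]
orientation: [-90.0, 0.0, 98.5]
force: [-1.6, 0.1, 2.5]
opening: 0.044
```

```bash
python3 - <<'E'
from h import *
print(ctrl.get_obs()["tool_pos"])
a=ctrl.snapshot("side");cv2.imwrite("pics/p3.png",cv2.resize(a[180:280,270:370],(600,600),interpolation=cv2.INTER_CUBIC))
print((proj("side",[list(BH+y*Y+s*.022*X)+[z] for y,s,z in((.033,-1,.05),(.033,1,.05),(.033,-1,.09),(.033,1,.09))])-[270,180])*6)
E
```

```text
[ 0.43366482 -0.331106    0.00048224]
[[179.09724306 412.47068262]
 [294.51755387 407.16515248]
 [176.27240966 331.51268013]
 [294.42003129 326.21519396]]
```

View pics/p3.png

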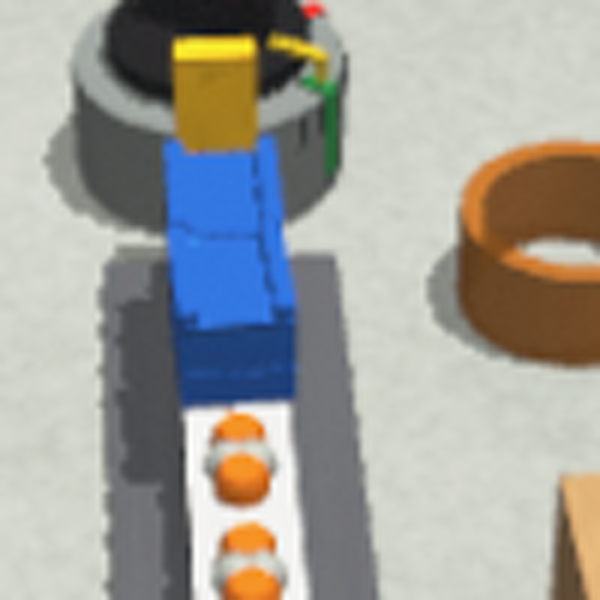

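Request:
step_arm(
  rows=[
    [[-1,0,0,3,0,0,0],[-1,0,0,5,0,0,0],[-1,0,0,6,0,0,0],[-1,2.6,4.4,0,0,0,-2.31],[-1,2.6,4.4,0,0,0,-2.31],[-1,2.6,4.4,0,0,0,-2.31],[-1,2.6,4.4,0,0,0,-2.31],[-1,2.6,4.4,0,0,0,-2.31],[-1,2.6,4.4,0,0,0,0],[-1,2.5,3.9,0,0,0,0],[-1,0,0,-3,0,0,0],[-1,0,0,-3,0,0,0]],
  ],
)

```text
clock: 26.22
tool_pos: [0.6145, -0.0271, 0.0791]
orientation: [-90.0, -0.0, 87.1]
force: [0.5, 0.5, -2.0]
opening: 0.0439
```

Request:
step_arm(
  rows=[
    [[-1,0,0,-0.5,0,0,0],[-1,0,0,0,0,0,0]],
  ],
)

```text
clock: 26.48
tool_pos: [0.6147, -0.0282, 0.0755]
orientation: [-90.0, 0.0, 87.0]
force: [-0.3, -0.1, -0.6]
opening: 0.0439
```

Good alignment; commanded z ≈ 0.075. I'll press gradually.

Request:
step_arm(
  rows=[
    [[-1,0.03,0,-0.8,0,0,0],[-1,0,0,-0.6,0,0,0],[-1,0,0,-0.4,0,0,0],[-1,0,0,-0.3,0,0,0],[-1,0,0,0,0,0,0]],
  ],
)

```text
clock: 27.1
tool_pos: [0.615, -0.0281, 0.0546]
orientation: [-90.0, 0.0, 87.0]
force: [-1.1, -1.4, 1.2]
opening: 0.044
```

Request:
step_arm(
  rows=[
    [[-1,0,0,-0.3,0,0,0],[-1,0,0,-0.3,0,0,0],[-1,0,0,-0.2,0,0,0],[-1,0,0,0,0,0,0]],
  ],
)

```text
clock: 27.6
tool_pos: [0.6154, -0.0282, 0.0504]
orientation: [-90.1, 0.0, 87.1]
force: [-12.5, 2.3, 31.4]
opening: 0.0435
```

```bash
python3 - <<'E'
from h import *
print(cast("top",[450,210],.07),cast("side",[380,366],.07))
E
```

```text
[[ 0.70471788 -0.33150209]] [[ 0.70206596 -0.34235677]]
```

Request:
step_arm(
  rows=[
    [[-1,0,0,0.5,0,0,0],[0.3,0,0,0,0,0,0],[0.3,0,0,0,0,0,0],[0.5,0,0,2,0,0,0],[1,0,0,5,0,0,0],[1,-0.9,-5,3,0,0,-2.85],[1,-0.9,-5,0,0,0,-2.85],[1,-0.9,-5,0,0,0,-2.85],[1,-0.9,-5,0,0,0,-2.85],[1,-0.9,-5,0,0,0,0],[1,-0.9,-5,0,0,0,0],[1,-0.3,-4.2,0,0,0,0]],
  ],
)

```text
clock: 29.1
tool_pos: [0.5572, -0.3719, 0.151]
orientation: [-90.0, 0.0, 75.6]
force: [0.2, 0.3, 0.6]
opening: 0.0877
```

Request:
step_arm(
  rows=[
    [[1,0,0,0,0,0,0],[1,0,0,0,0,0,0]],
  ],
)

```text
clock: 29.35
tool_pos: [0.5577, -0.37, 0.1507]
orientation: [-90.0, -0.0, 75.6]
force: [-1.3, 0.3, 0.3]
opening: 0.0872
```

Request:
step_arm(
  rows=[
    [[1,0,0,-5,0,0,0],[1,0,0,-4,0,0,0],[1,0,0,-4,0,0,0],[1,0,0,-2,0,0,0],[1,0,0,0,0,0,0],[-1,0,0,0,0,0,0],[-1,0,0,0,0,0,0],[-1,0,0,0,0,0,0],[-1,0,0,0,0,0,0],[-1,0,0,0,0,0,0],[-1,0,0,0,0,0,0]],
  ],
)

```text
clock: 30.72
tool_pos: [0.5578, -0.3701, 0.0015]
orientation: [-90.0, 0.0, 75.6]
force: [-0.3, -0.2, 3.2]
opening: 0.0437
```

Request:
step_arm(
  rows=[
    [[-1,0,0,3,0,0,0],[-1,0,0,5,0,0,0],[-1,0,0,6,0,0,0],[-1,0.9,4.7,0,0,0,2.27],[-1,0.9,4.7,0,0,0,2.27],[-1,0.9,4.7,0,0,0,2.27],[-1,0.9,4.7,0,0,0,2.27],[-1,0.9,4.7,0,0,0,2.27],[-1,0.9,4.7,0,0,0,0],[-1,0,0,-3,0,0,0],[-1,0,0,-3,0,0,0],[-1,0,0,-0.5,0,0,0]],
  ],
)

```text
clock: 32.22
tool_pos: [0.6101, -0.0879, 0.074]
orientation: [-89.7, 0.0, 86.9]
force: [-0.4, -0.6, -0.1]
opening: 0.0439
```

Request:
step_arm(
  rows=[
    [[-1,0,0,0,0,0,0],[-1,0,0,0,0,0,0]],
  ],
)

```text
clock: 32.48
tool_pos: [0.6128, -0.0882, 0.0776]
orientation: [-90.1, -0.0, 86.9]
force: [0.3, 0.5, -1.0]
opening: 0.0439
```

Request:
step_arm(
  rows=[
    [[-1,-0.08,0,-0.8,0,0,0],[-1,0,0,-0.6,0,0,0],[-1,0,0,-0.4,0,0,0],[-1,0,0,-0.3,0,0,0],[-1,0,0,0,0,0,0]],
  ],
)

```text
clock: 33.1
tool_pos: [0.6115, -0.0881, 0.0556]
orientation: [-90.0, 0.0, 87.0]
force: [1.0, -1.2, 1.9]
opening: 0.044
```

Request:
step_arm(
  rows=[
    [[-1,0,0,-0.3,0,0,0],[-1,0,0,-0.3,0,0,0],[-1,0,0,-0.2,0,0,0],[-1,0,0,0,0,0,0]],
  ],
)

```text
clock: 33.6
tool_pos: [0.6119, -0.0883, 0.0513]
orientation: [-90.2, 0.0, 87.0]
force: [-10.1, 2.6, 30.2]
opening: 0.0434
```

Request:
step_arm(
  rows=[
    [[-1,0,0,0.5,0,0,0],[0.3,0,0,0,0,0,0],[0.3,0,0,0,0,0,0],[0.5,0,0,2,0,0,0],[1,0,0,5,0,0,0],[1,-2.4,-5,3,0,0,4.5],[1,-2.4,-5,0,0,0,4.5],[1,-2.4,-5,0,0,0,4.5],[1,-2.4,-5,0,0,0,4.3],[1,-2.4,-5,0,0,0,0],[1,-2.4,-5,0,0,0,0],[1,-1.5,-2.5,0,0,0,0]],
  ],
)

```text
clock: 35.1
tool_pos: [0.4507, -0.4146, 0.1514]
orientation: [-90.0, -0.0, 104.6]
force: [0.2, 0.5, -0.2]
opening: 0.088
```

Request:
step_arm(
  rows=[
    [[1,0,0,0,0,0,0],[1,0,0,0,0,0,0]],
  ],
)

```text
clock: 35.35
tool_pos: [0.4523, -0.4123, 0.1517]
orientation: [-90.0, -0.0, 104.7]
force: [-1.0, 0.3, 0.1]
opening: 0.0874
```

```bash
python3 - <<'E'
from h import *
seated();print(blocks("side",ctrl.snapshot("side")),blocks("top",ctrl.snapshot("top")),pointer())
print(proj("side",[list(BH-.087*Y+s*.022*X)+[.05] for s in(-1,1)]))
E
```

```text
top blob along -59.6 across 1.3 area 356.0 bbox (344, 235, 22, 20)
top blob along 1.1 across 1.7 area 337.5 bbox (320, 233, 22, 20)
top blob along 90.8 across 1.7 area 724.0 bbox (273, 230, 44, 21)
side blob along 21.4 across -0.8 area 1497.0 bbox (297, 203, 26, 82)
[([451.9, -408.9], [45.0, 77.0], 15.1), ([621.1, 70.3], [300.0, 50.0], 86.8)] [([618.3, -92.8], [55.0, 49.0], 87.2), ([622.2, -29.4], [53.0, 50.0], 85.8), ([627.0, 64.7], [114.0, 51.0], 87.2)] {'side': (-1.566, 0.044, 222.0), 'top': (-0.512, 0.042, 15.0)}
[[302.08925227 286.39618763]
 [323.02299918 285.36787586]]
```

Request:
step_arm(
  rows=[
    [[1,0.05,-0.1,-5,0,0,0],[1,0,0,-4,0,0,0],[1,0,0,-4,0,0,0],[1,0,0,-2.1,0,0,0],[1,0,0,0,0,0,0],[-1,0,0,0,0,0,0],[-1,0,0,0,0,0,0],[-1,0,0,0,0,0,0],[-1,0,0,0,0,0,0],[-1,0,0,0,0,0,0],[-1,0,0,0,0,0,0]],
  ],
)

```text
clock: 37.02
tool_pos: [0.4529, -0.4137, 0.0013]
orientation: [-90.0, 0.0, 104.7]
force: [-0.0, 0.3, 2.4]
opening: 0.0437
```

Request:
step_arm(
  rows=[
    [[-1,0,0,3,0,0,0],[-1,0,0,5,0,0,0],[-1,0,0,6,0,0,0],[-1,2.6,4.4,0,0,0,-3.55],[-1,2.6,4.4,0,0,0,-3.55],[-1,2.6,4.4,0,0,0,-3.55],[-1,2.6,4.4,0,0,0,-3.55],[-1,2.6,4.4,0,0,0,-3.55],[-1,2.6,4.5,0,0,0,0],[-1,0,0,0,0,0,0],[-1,0,0,0,0,0,0]],
  ],
)

```text
clock: 38.4
tool_pos: [0.6083, -0.1483, 0.1405]
orientation: [-89.9, -0.0, 87.0]
force: [-0.6, -0.2, -0.6]
opening: 0.044
```

Request:
step_arm(
  rows=[
    [[-1,0,0,-3,0,0,0],[-1,0,0,-2,0,0,0],[-1,0,0,-1.5,0,0,0],[-1,0,0,0,0,0,0],[-1,0,0,0,0,0,0]],
  ],
)

```text
clock: 39.02
tool_pos: [0.6092, -0.149, 0.0768]
orientation: [-90.1, 0.0, 87.0]
force: [0.2, 1.1, -0.1]
opening: 0.044
```

Request:
step_arm(
  rows=[
    [[-1,-0.05,0.04,-0.8,0,0,0],[-1,0,0,-0.6,0,0,0],[-1,0,0,-0.4,0,0,0],[-1,0,0,-0.3,0,0,0],[-1,0,0,0,0,0,0]],
  ],
)

```text
clock: 39.65
tool_pos: [0.6084, -0.1488, 0.0555]
orientation: [-90.0, 0.1, 87.0]
force: [-1.2, -3.1, 3.5]
opening: 0.0437
```

Request:
step_arm(
  rows=[
    [[-1,0,0,-0.3,0,0,0],[-1,0,0,-0.3,0,0,0],[-1,0,0,-0.2,0,0,0],[-1,0,0,0,0,0,0]],
  ],
)

```text
clock: 40.15
tool_pos: [0.6087, -0.149, 0.0512]
orientation: [-90.1, 0.1, 87.1]
force: [-10.3, 0.9, 30.5]
opening: 0.0437
```

Request:
step_arm(
  rows=[
    [[0.3,0,0,0.3,0,0,0],[0.3,0,0,0,0,0,0],[0.3,0,0,1.5,0,0,0],[-1,0,0,4.5,0,0,0],[-1,0,0,0,0,0,0],[-1,0,0,0,0,0,0],[-1,0,0,0,0,0,0],[-1,0,0,0,0,0,0],[-1,0,0,0,0,0,0],[-1,0,0,0,0,0,0]],
  ],
)

```text
clock: 41.4
tool_pos: [0.6082, -0.1482, 0.1097]
orientation: [-90.0, 0.0, 87.0]
force: [-0.3, 1.1, 0.4]
opening: 0.0004
```

Request:
step_arm(
  rows=[
    [[-1,0,0,-2,0,0,0],[-1,0,0,-0.8,0,0,0],[-1,0,0,-0.3,0,0,0],[-1,0,0,0,0,0,0]],
  ],
)

```text
clock: 41.9
tool_pos: [0.6084, -0.1482, 0.0791]
orientation: [-90.0, 0.0, 87.0]
force: [-0.7, -0.3, -0.3]
opening: 0.0002
```

Request:
step_arm(
  rows=[
    [[-1,0,0,-0.3,0,0,0],[-1,0,0,-0.3,0,0,0],[-1,0,0,-0.3,0,0,0],[-1,0,0,0,0,0,0]],
  ],
)

```text
clock: 42.4
tool_pos: [0.6091, -0.1484, 0.0723]
orientation: [-90.1, 0.0, 87.0]
force: [-4.6, 1.9, 14.5]
opening: 0.0005
```

Request:
step_arm(
  rows=[
    [[-1,0,0,-0.2,0,0,0],[-1,0,0,0,0,0,0]],
  ],
)

```text
clock: 42.65
tool_pos: [0.6097, -0.1485, 0.072]
orientation: [-90.2, 0.1, 87.1]
force: [-8.2, 3.3, 25.7]
opening: 0.0001
```

Request:
step_arm(
  rows=[
    [[-1,0,0,2.5,0,0,0],[-1,0.3,6,0,0,0,0],[-1,0,0,0,0,0,0],[-1,0,0,-1.5,0,0,0],[-1,0,0,-0.4,0,0,0],[-1,0,0,-0.3,0,0,0],[-1,0,0,-0.3,0,0,0],[-1,0,0,0,0,0,0]],
  ],
)

```text
clock: 43.65
tool_pos: [0.6125, -0.0883, 0.0715]
orientation: [-90.2, -0.0, 87.0]
force: [-10.4, 9.2, 31.2]
opening: 0.0005
```

Request:
step_arm(
  rows=[
    [[-1,0,0,2.5,0,0,0],[-1,0.3,6,0,0,0,0],[-1,0,0,0,0,0,0],[-1,0,0,-1.5,0,0,0],[-1,0,0,-0.4,0,0,0],[-1,0,0,-0.3,0,0,0],[-1,0,0,-0.3,0,0,0],[-1,0,0,0,0,0,0]],
  ],
)

```text
clock: 44.65
tool_pos: [0.6155, -0.0294, 0.0716]
orientation: [-90.2, 0.0, 87.0]
force: [-10.5, 3.2, 31.6]
opening: 0.0
```

Request:
step_arm(
  rows=[
    [[-1,0,0,2.5,0,0,0],[-1,0.3,6,0,0,0,0],[-1,0,0,0,0,0,0],[-1,0,0,-1.5,0,0,0],[-1,0,0,-0.4,0,0,0],[-1,0,0,-0.3,0,0,0],[-1,0,0,-0.3,0,0,0],[-1,0,0,0,0,0,0]],
  ],
)

```text
clock: 45.65
tool_pos: [0.6186, 0.0307, 0.0714]
orientation: [-90.2, 0.0, 87.0]
force: [-9.1, 2.4, 30.1]
opening: 0.0005
```

Request:
step_arm(
  rows=[
    [[-1,0,0,2.5,0,0,0],[-1,0.3,6,0,0,0,0],[-1,0,0,0,0,0,0],[-1,0,0,-1.5,0,0,0],[-1,0,0,-0.4,0,0,0],[-1,0,0,-0.3,0,0,0],[-1,0,0,-0.3,0,0,0],[-1,0,0,0,0,0,0]],
  ],
)

```text
clock: 46.65
tool_pos: [0.6216, 0.0905, 0.0715]
orientation: [-90.2, 0.0, 87.0]
force: [-9.5, 0.3, 30.6]
opening: 0.0005
```

```bash
python3 - <<'E'
from h import *
im=cv2.imread("pics/top0.png");h=cv2.cvtColor(im,cv2.COLOR_BGR2HSV)
m=cv2.inRange(h,(0,0,175),(180,40,255));m[:295]=0;m[330:]=0;m[:,:240]=0;m[:,380:]=0
p=cv2.findNonZero(m);r=cv2.minAreaRect(cast("top",p[:,0],.024).astype(np.float32)*1000);print(r)
P=cast("top",p[:,0],.024);print(P.min(0),P.max(0),P.mean(0),cv2.fitLine((P*1000).astype(np.float32),cv2.DIST_L2,0,.01,.01).ravel())
E
```

```text
((439.40667724609375, 19.860427856445312), (22.863744735717773, 298.6122131347656), 1.0165423154830933)
[ 0.4253384  -0.12929594] [0.45348553 0.16930068] [0.44006397 0.02500659] [ 2.7856875e-02 -9.9961191e-01  4.4006396e+02  2.5006588e+01]
```

Request:
step_arm(
  rows=[
    [[-1,0,0,4,0,0,0],[1,0,0,4,0,0,0],[1,-4.5,-1.8,0,0,0,2.2],[1,-4.5,-1.8,0,0,0,2.1],[1,-4.5,-1.8,0,0,0,0],[1,-4.7,-1.7,0,0,0,0],[1,0,0,0,0,0,0],[1,0,0,0,0,0,0]],
  ],
)

```text
clock: 47.65
tool_pos: [0.4382, 0.0201, 0.1477]
orientation: [-90.0, 0.0, 91.2]
force: [0.6, 0.5, -0.3]
opening: 0.0649
```

```bash
python3 - <<'E'
from h import *
o=ctrl.get_obs();print(o["tool_pos"],o["orientation"])
a=ctrl.snapshot("side");cv2.imwrite("pics/p4.png",cv2.resize(a[160:340,200:440],(800,600),interpolation=cv2.INTER_CUBIC))
seated();print(pointer())
E
```

```text
[0.43820765 0.02005084 0.14770302] [-9.00022092e+01  5.00557405e-03  9.12271169e+01]
top blob along -90.1 across 1.1 area 769.0 bbox (344, 235, 46, 21)
top blob along 0.8 across 1.5 area 335.5 bbox (320, 233, 22, 20)
top blob along 90.9 across -0.1 area 676.0 bbox (273, 231, 44, 21)
side blob along 9.4 across -1.9 area 1654.0 bbox (296, 202, 29, 104)
{'side': (-1.571, 0.042, 210.5), 'top': (-0.516, 0.042, 16.0)}
```

View pics/p4.png

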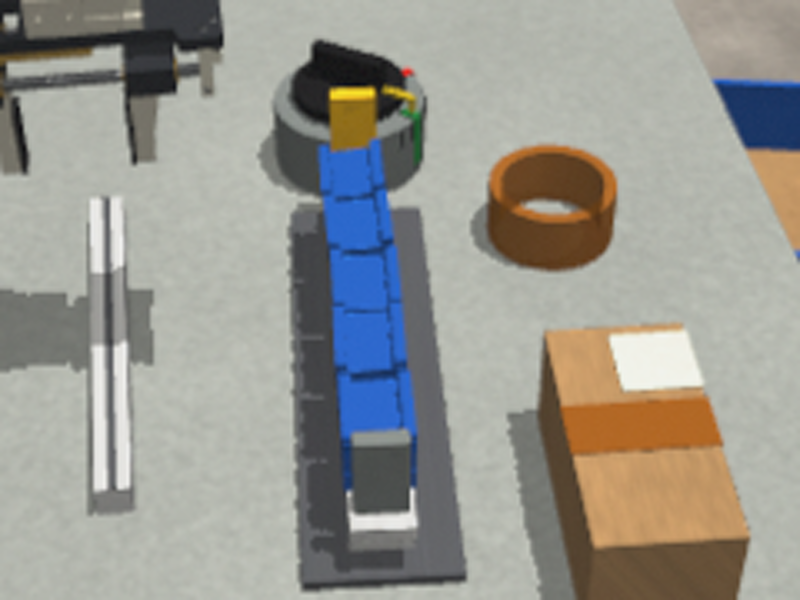

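```bash
python3 - <<'E'
from h import *
t=ctrl.snapshot("top");cv2.imwrite("pics/p5.png",cv2.resize(t[205:285,200:410],(800,305),interpolation=cv2.INTER_CUBIC))
seated()
E
```

```text
top blob along -90.4 across 1.2 area 728.0 bbox (344, 235, 46, 21)
top blob along 0.8 across 1.3 area 341.5 bbox (320, 233, 22, 20)
top blob along 90.7 across -0.1 area 680.0 bbox (273, 231, 44, 20)
side blob along 9.5 across -1.9 area 1653.0 bbox (296, 202, 29, 104)
```

View pics/p5.png

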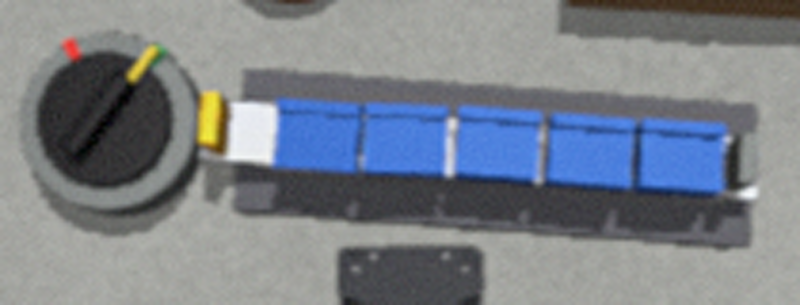

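Request:
step_arm(
  rows=[
    [[1,0.1,0,-5,0,0,0],[1,0,0,-5,0,0,0],[1,0,0,-4,0,0,0],[1,0,0,-1.5,0,0,0],[1,0,0,-0.5,0,0,0],[1,0,0,0,0,0,0],[-1,0,0,0,0,0,0],[-1,0,0,0,0,0,0],[-1,0,0,0,0,0,0],[-1,0,0,0,0,0,0],[-1,0,0,0,0,0,0],[-1,0,0,0,0,0,0]],
  ],
)

```text
clock: 49.55
tool_pos: [0.4393, 0.0208, -0.012]
orientation: [-90.0, -0.0, 91.3]
force: [0.3, 1.1, 0.0]
opening: 0.0334
```

Request:
step_arm(
  rows=[
    [[-1,0,0,0,0,0,0],[-1,0,0,0,0,0,0],[-1,0,0,0,0,0,0]],
  ],
)

```text
clock: 49.92
tool_pos: [0.4393, 0.0209, -0.012]
orientation: [-90.0, -0.0, 91.3]
force: [0.4, -0.5, -0.2]
opening: 0.0234
```

Request:
step_arm(
  rows=[
    [[-1,0,0,3,0,0,0],[-1,0,0,5,0,0,0],[-1,0,0,5,0,0,0],[-1,0,0,2.2,0,0,-1.4],[-1,4.4,-1.2,0,0,0,-1.5],[-1,4.4,-1.2,0,0,0,-1.45],[-1,4.4,-1.2,0,0,0,0],[-1,4.4,-1.3,0,0,0,0],[-1,0,0,0,0,0,0],[-1,0,0,0,0,0,0],[-1,0,0,0,0,0,0]],
  ],
)

```text
clock: 51.3
tool_pos: [0.6143, -0.028, 0.1398]
orientation: [-90.0, -0.0, 87.0]
force: [-0.3, -0.5, -3.4]
opening: 0.0237
```

```bash
cat >> h.py <<'E'
def bar(z):
    """bright bar in the top view near the jig: both ends, in jig coordinates"""
    im=ctrl.snapshot("top");h=cv2.cvtColor(im,cv2.COLOR_BGR2HSV);m=cv2.inRange(h,(0,0,165),(180,45,255))
    p=cv2.findNonZero(m)[:,0];q=cast("top",p,z)-BH;q=np.c_[q@X,q@Y]*1000
    q=q[(abs(q[:,0])<22)&(abs(q[:,1])<175)].astype(np.float32)
    l=cv2.fitLine(q,cv2.DIST_HUBER,0,.01,.01).ravel()
    print("n",len(q),"along",q[:,1].min(),q[:,1].max(),"across",l[2]-l[0]/l[1]*l[3],"angle",np.degrees(np.arctan2(-l[0],l[1])*1)%180)
E
python3 - <<'E'
from h import *
o=ctrl.get_obs();print(o["tool_pos"],o["orientation"],o["opening"])
bar(o["tool_pos"][2]+.036)
t=ctrl.snapshot("top");a=ctrl.snapshot("side")
r=lambda i:cv2.resize(i,(400,300),interpolation=cv2.INTER_CUBIC)
cv2.imwrite("pics/b1.png",np.hstack([r(a[110:320,200:480]),r(t[170:305,190:370+50])]))
E
```

```text
[ 0.61427052 -0.02798278  0.13982649] [-8.99559120e+01 -2.97560077e-03  8.69579847e+01] 0.023671603492443787
n 583 along -174.86694 -44.464283 across -6.052519 angle 2.0200043
```

View pics/b1.png

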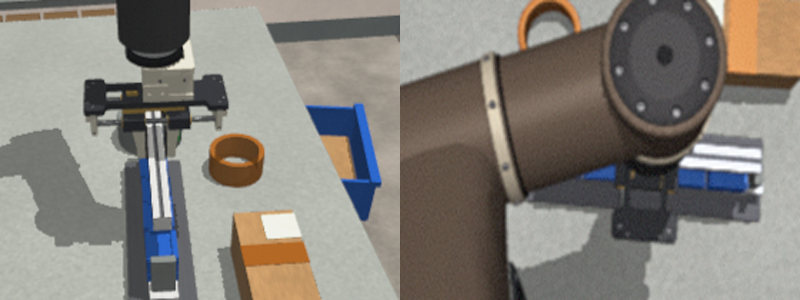

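```bash
python3 - <<'E'
from h import *
z=.176
for n in("top","side"):
    im=ctrl.snapshot(n);h=cv2.cvtColor(im,cv2.COLOR_BGR2HSV);m=cv2.inRange(h,(0,0,165),(180,45,255))
    p=cv2.findNonZero(m)[:,0];q=cast(n,p,z)-BH;q=np.c_[q@X,q@Y]*1000
    q=q[(abs(q[:,0])<25)&(q[:,1]<-60)&(q[:,1]>-165)]
    for lo in range(-165,-60,15):
        s=q[(q[:,1]>=lo)&(q[:,1]<lo+15)]
        if len(s): print(n,lo,len(s),"across",s[:,0].min().round(1),s[:,0].max().round(1),"ymin",s[:,1].min().round(1))
E
```

```text
top -165 127 across -24.5 24.7 ymin -164.9
top -150 57 across -11.5 14.1 ymin -149.4
top -135 59 across -12.3 24.9 ymin -134.9
top -120 64 across -11.2 13.7 ymin -119.7
top -105 55 across -10.5 24.9 ymin -104.9
top -90 67 across -11.3 12.4 ymin -90.0
top -75 53 across -11.8 11.3 ymin -74.1
side -150 54 across -12.7 10.2 ymin -149.1
side -135 46 across -11.8 10.4 ymin -133.8
side -120 53 across -13.0 10.5 ymin -119.7
side -105 50 across -12.3 10.9 ymin -105.0
side -90 47 across -13.1 10.5 ymin -89.6
side -75 43 across -12.8 10.7 ymin -75.0
```

Request:
step_arm(
  rows=[
    [[-1,0.07,-0.05,-2.5,0,0,0],[-1,0,0,-2,0,0,0],[-1,0,0,-0.8,0,0,0],[-1,0,0,-0.4,0,0,0],[-1,0,0,-0.3,0,0,0],[-1,0,0,0,0,0,0]],
  ],
)

```text
clock: 52.3
tool_pos: [0.6175, -0.029, 0.0824]
orientation: [-90.2, 0.0, 87.0]
force: [-1.9, -2.7, 5.3]
opening: 0.0236
```

Request:
step_arm(
  rows=[
    [[-1,0,0,-0.2,0,0,0],[-1,0,0,-0.2,0,0,0],[-1,0,0,0,0,0,0]],
  ],
)

```text
clock: 52.68
tool_pos: [0.6183, -0.029, 0.0818]
orientation: [-90.4, 0.0, 87.0]
force: [-10.3, -1.3, 28.4]
opening: 0.0238
```

Request:
step_arm(
  rows=[
    [[-1,0,0,1.3,0,0,0],[-1,0,0,0,0,0,0],[-1,0,0,0,0,0,0]],
  ],
)

```text
clock: 53.05
tool_pos: [0.6158, -0.0286, 0.0886]
orientation: [-90.0, -0.0, 86.9]
force: [-0.4, -0.5, -3.3]
opening: 0.0234
```

```bash
python3 - <<'E'
from h import *
o=ctrl.get_obs();print(o["tool_pos"],o["orientation"],o["force"])
z=o["tool_pos"][2]+.036
for n in("top","side"):
    im=ctrl.snapshot(n);h=cv2.cvtColor(im,cv2.COLOR_BGR2HSV);m=cv2.inRange(h,(0,0,165),(180,45,255));b=mask(im,"blue")
    for nm,mm,zz in(("bar",m,z),("blue",b,.096)):
        p=cv2.findNonZero(mm)[:,0];q=cast(n,p,zz)-BH;q=np.c_[q@X,q@Y]*1000
        for lo in range(-155,-60,15):
            s=q[(abs(q[:,0])<26)&(q[:,1]>=lo)&(q[:,1]<lo+15)]
            if len(s): print(n,nm,lo,len(s),"across",s[:,0].min().round(1),s[:,0].max().round(1),"ymin",s[:,1].min().round(1))
t=ctrl.snapshot("top");a=ctrl.snapshot("side")
r=lambda i:cv2.resize(i,(400,400),interpolation=cv2.INTER_CUBIC)
cv2.imwrite("pics/b2.png",np.hstack([r(a[220:320,270:370]),r(t[200:280,330:410])]))
E
```

```text
[ 0.61583358 -0.02856534  0.08856853] [-8.99796990e+01 -9.29163642e-03  8.69382023e+01] [-0.3667961  -0.54357271 -3.26862032]
top bar -155 38 across -24.1 13.8 ymin -154.5
top bar -140 51 across -10.6 12.8 ymin -139.4
top bar -125 52 across -10.2 12.5 ymin -124.9
top bar -110 56 across -10.6 13.0 ymin -109.9
top bar -95 48 across -9.9 12.6 ymin -93.9
top bar -80 56 across -10.9 25.8 ymin -79.6
top bar -65 35 across -9.7 13.0 ymin -65.0
top blue -155 6 across -19.7 20.0 ymin -142.5
top blue -140 36 across -23.3 21.8 ymin -139.8
top blue -125 42 across -24.2 21.1 ymin -125.0
top blue -110 39 across -24.9 21.8 ymin -109.9
top blue -95 26 across -23.3 20.8 ymin -93.2
top blue -80 36 across -24.6 20.4 ymin -78.5
top blue -65 33 across -23.7 -11.0 ymin -63.7
side bar -155 45 across -11.8 9.8 ymin -153.3
side bar -140 51 across -12.5 10.7 ymin -139.8
side bar -125 49 across -12.3 9.9 ymin -124.9
side bar -110 47 across -11.5 10.9 ymin -109.1
side bar -95 44 across -12.4 11.1 ymin -94.7
side bar -80 48 across -12.0 10.9 ymin -79.7
side bar -65 42 across -11.3 11.3 ymin -64.6
side blue -155 18 across -23.6 19.6 ymin -152.8
side blue -140 54 across -23.3 20.4 ymin -139.5
side blue -125 40 across -22.6 19.9 ymin -123.2
side blue -110 43 across -23.8 20.8 ymin -109.2
side blue -95 45 across -23.4 20.0 ymin -94.8
side blue -80 41 across -22.8 21.1 ymin -79.9
side blue -65 40 across -22.2 21.4 ymin -64.9
```

View pics/b2.png

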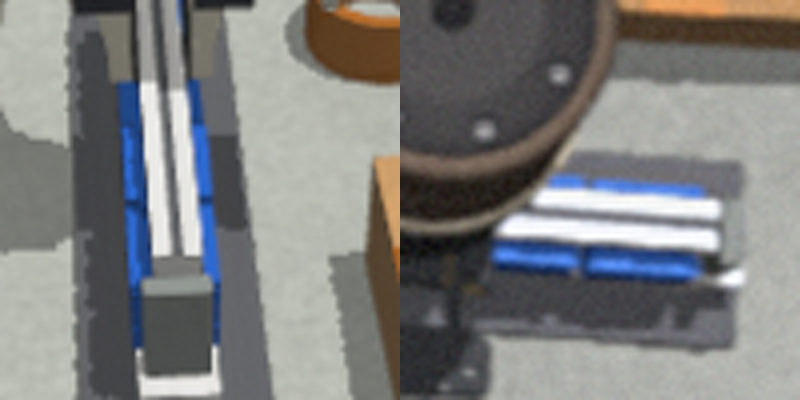

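Request:
step_arm(
  rows=[
    [[-1,-0.18,0.02,0,0,0,0],[-1,0,0,-0.5,0,0,0],[-1,0,0,-0.3,0,0,0],[-1,0,0,-0.2,0,0,0],[-1,0,0,0,0,0,0]],
  ],
)

```text
clock: 53.88
tool_pos: [0.6148, -0.0281, 0.0797]
orientation: [-90.1, -0.0, 87.0]
force: [-1.4, 2.8, 3.1]
opening: 0.0239
```

Request:
step_arm(
  rows=[
    [[-1,0,0,-0.2,0,0,0],[-1,0,0,-0.15,0,0,0],[-1,0,0,0,0,0,0]],
  ],
)

```text
clock: 54.25
tool_pos: [0.6153, -0.0284, 0.0781]
orientation: [-90.2, -0.0, 87.0]
force: [-5.0, 2.4, 16.6]
opening: 0.0236
```

Request:
step_arm(
  rows=[
    [[-1,0,0,0.2,0,0,0],[0,0,0,0,0,0,0],[0,0,0,0,0,0,0],[0,0,0,0,0,0,0],[0,0,0,2,0,0,0],[0,0,0,5,0,0,0],[0,-5,0,3,0,0,0],[0,-5,0,0,0,0,0],[0,-5,0,0,0,0,0],[0,-4,0,0,0,0,0],[0,0,0,0,0,0,0]],
  ],
)

```text
clock: 55.62
tool_pos: [0.422, -0.0287, 0.178]
orientation: [-90.1, -0.1, 87.0]
force: [0.4, -0.1, -0.0]
opening: 0.0436
```

```bash
python3 - <<'E'
from h import *
print(ctrl.get_obs()["tool_pos"],pointer())
for n in("top","side"):
    im=ctrl.snapshot(n);h=cv2.cvtColor(im,cv2.COLOR_BGR2HSV);m=cv2.inRange(h,(0,0,165),(180,45,255));b=mask(im,"blue")
    for nm,mm,zz in(("bar",m,.114),("blue",b,.096)):
        p=cv2.findNonZero(mm)[:,0];q=cast(n,p,zz)-BH;q=np.c_[q@X,q@Y]*1000
        for lo in range(-160,170,40):
            s=q[(abs(q[:,0])<26)&(q[:,1]>=lo)&(q[:,1]<lo+40)]
            if len(s): print(n,nm,lo,len(s),"across",np.percentile(s[:,0],[1,50,99]).round(1),"y",s[:,1].min().round(1),s[:,1].max().round(1))
t=ctrl.snapshot("top");a=ctrl.snapshot("side")
r=lambda i:cv2.resize(i,(400,300),interpolation=cv2.INTER_CUBIC)
cv2.imwrite("pics/b3.png",np.hstack([r(a[170:320,240:440]),r(t[170:320,200:400])]))
E
```

```text
[ 0.42195511 -0.0287169   0.17795308] {'side': (-1.556, 0.025, 109.0), 'top': (-0.524, 0.042, 15.0)}
top bar -160 105 across [-25.2  -2.7  11.3] y -158.8 -120.6
top bar -120 128 across [-11.7  -3.   11.3] y -119.4 -80.3
top bar -80 131 across [-11.6   2.5  11.5] y -79.9 -40.7
top bar -40 129 across [-11.5  -2.2  11.7] y -39.7 -0.5
top bar 0 131 across [-16.9  -2.   11.5] y 0.0 39.3
top bar 40 130 across [-11.3  -2.4  11.7] y 40.3 79.6
top bar 80 130 across [-11.1   2.8  11.7] y 80.2 119.6
top bar 120 169 across [-25.4  -4.   11.7] y 120.2 159.9
top bar 160 116 across [-24.3   1.7  25.7] y 160.1 193.9
top blue -160 59 across [-23.6 -16.1  21.3] y -144.4 -120.1
top blue -120 93 across [-25.  -17.   20.7] y -119.9 -80.4
top blue -80 107 across [-24.9 -17.   21.5] y -78.5 -41.0
top blue -40 81 across [-24.6 -16.7  21.2] y -39.2 -1.7
top blue 0 83 across [-24.4 -16.6  21.8] y 0.2 39.9
top blue 40 108 across [-25.4 -17.3  21.7] y 40.1 79.7
top blue 80 93 across [-24.3 -15.9  21.9] y 81.3 119.4
top blue 120 61 across [-24.4 -16.8  20.9] y 120.7 144.0
side bar -160 104 across [-13.6  -4.9   
[... 174 characters left out ...]
1   9.9] y -39.9 -0.2
side bar 0 95 across [-13.6  -5.2   9.2] y 0.4 38.9
side bar 40 102 across [-13.    2.4  25.6] y 40.9 79.1
side bar 80 81 across [-13.3  -4.4  10.4] y 81.3 117.6
side bar 120 59 across [-13.6  -4.6   9.8] y 120.1 149.8
side blue -160 90 across [-23.5 -16.8  20.2] y -158.1 -120.0
side blue -120 117 across [-23.8 -15.2  20.1] y -120.0 -82.0
side blue -80 108 across [-23.7 -15.3  20.6] y -79.9 -40.1
side blue -40 95 across [-23.2 -15.9  20.3] y -40.0 -0.1
side blue 0 89 across [-23.7 -15.1  20.3] y 0.1 38.2
side blue 40 85 across [-24.1 -15.6  20.5] y 40.2 78.2
side blue 80 75 across [-23.1 -15.7  20.3] y 80.3 119.1
side blue 120 45 across [-23.8 -14.4  19.8] y 120.2 147.1
```

View pics/b3.png

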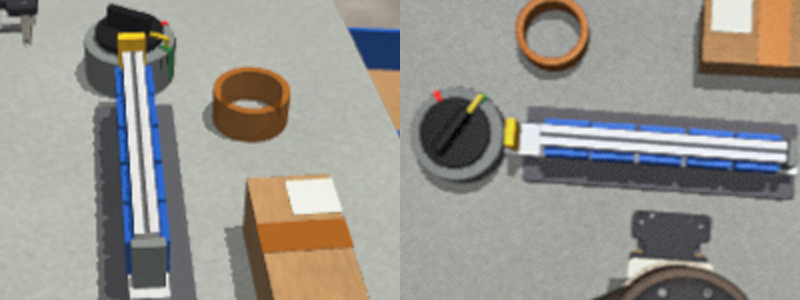

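Request:
step_arm(
  rows=[
    [[0,2.1,2.6,0,0,0,5.9],[0,2.1,2.6,0,0,0,5.9],[0,2.1,2.6,0,0,0,5.9],[0,2.1,2.6,0,0,0,5.9],[0,2.1,2.6,0,0,0,5.9],[0,2.1,2.6,0,0,0,5.9],[0,2.0,2.6,0,0,0,5.8],[0,2.0,2.6,0,0,0,5.8],[0,2.0,2.6,0,0,0,5.8],[0,2.0,2.8,0,0,0,5.8],[0,0,0,0,0,0,0],[0,0,0,0,0,0,0]],
  ],
)

```text
clock: 57.42
tool_pos: [0.63, 0.2332, 0.1763]
orientation: [-89.9, -0.0, 145.5]
force: [-0.3, -0.4, 0.9]
opening: 0.0438
```

Request:
step_arm(
  rows=[
    [[0,-0.15,0,-4,0,0,0],[0,0,0,-3,0,0,0],[0,0,0,-2,0,0,0],[0,0,0,-1.4,0,0,0],[0,0,0,-0.8,0,0,0],[0,0,0,0,0,0,0],[-1,0,0,0,0,0,0],[-1,0,0,0,0,0,0],[-1,0,0,0,0,0,0],[-1,0,0,0,0,0,0],[-1,0,0,0,0,0,0],[-1,0,0,0,0,0,0]],
  ],
)

```text
clock: 58.92
tool_pos: [0.6283, 0.233, 0.0658]
orientation: [-89.9, -0.0, 145.5]
force: [-4.3, -2.9, 5.8]
opening: 0.0133
```

Request:
step_arm(
  rows=[
    [[-1,0,0,0,0,0,5],[-1,0,0,0,0,0,6],[-1,0,0,0,0,0,6],[-1,0,0,0,0,0,6],[-1,0,0,0,0,0,6],[-1,0,0,0,0,0,6],[-1,0,0,0,0,0,6],[-1,0,0,0,0,0,6],[-1,0,0,0,0,0,6],[-1,0,0,0,0,0,6],[-1,0,0,0,0,0,3.9],[-1,0,0,0,0,0,0]],
  ],
)

```text
clock: 60.42
tool_pos: [0.6283, 0.232, 0.0658]
orientation: [-89.9, -0.1, -151.5]
force: [-2.7, -7.2, 6.1]
opening: 0.0138
```

Request:
step_arm(
  rows=[
    [[-1,0,0,0,0,0,0],[-0.4,0,0,0,0,0,0],[-0.4,0,0,0,0,0,0],[-0.4,0,0,0,0,0,0],[-0.4,0,0,2,0,0,0],[0,0,0,5,0,0,0],[0,0,0,5,0,0,0],[0,-5,2,0,0,0,0],[0,-5,2,0,0,0,0],[0,-5,2,0,0,0,0],[0,0,0,0,0,0,0]],
  ],
)

```text
clock: 61.8
tool_pos: [0.4761, 0.2949, 0.1863]
orientation: [-90.1, 0.1, -151.4]
force: [0.6, 0.5, -0.6]
opening: 0.0437
```

```bash
python3 - <<'E'
from h import *
print(ctrl.get_obs()["tool_pos"],pointer())
for n in("top","side"):
    im=ctrl.snapshot(n);h=cv2.cvtColor(im,cv2.COLOR_BGR2HSV);m=cv2.inRange(h,(0,0,165),(180,45,255));b=mask(im,"blue")
    for nm,mm,zz in(("bar",m,.114),("blue",b,.096),("yellow",mask(im,"yellow"),.112)):
        p=cv2.findNonZero(mm)[:,0];q=cast(n,p,zz)-BH;q=np.c_[q@X,q@Y]*1000
        for lo in range(-160,200,80):
            s=q[(abs(q[:,0])<20)&(q[:,1]>=lo)&(q[:,1]<lo+80)]
            if len(s): print(n,nm,lo,len(s),"across",np.percentile(s[:,0],[1,50,99]).round(1),"y",s[:,1].min().round(1),s[:,1].max().round(1))
    o=cv2.imread(f"pics/{n}0.png");d=cv2.absdiff(o,im).max(2)
    for nm,(x,y,w,hh) in {"top":dict(tape=(255,163,42,42),carton=(347,163,78,47),jar=(434,197,30,30)),"side":dict(tape=(343,203,45,37),carton=(358,255,66,92),jar=(360,350,42,45))}[n].items():
        print(n,nm,"changed px",int((d[y:y+hh,x:x+w]>45).sum()),"of",w*hh)
E
```

```text
[0.47614074 0.29493926 0.18628548] {'side': (0.672, 0.048, 6.0), 'top': (0.559, 0.045, 10.5)}
top bar -160 225 across [-11.7   2.1  11.4] y -150.0 -80.3
top bar -80 255 across [-11.5   2.5  11.6] y -79.9 -0.5
top bar 0 256 across [-11.4  -2.3  11.7] y 0.0 79.6
top bar 80 224 across [-11.2  -1.8  11.8] y 80.2 150.0
top bar 160 151 across [-19.7  -2.8  19.4] y 160.8 189.0
top blue -160 94 across [-19.8 -15.4  19.9] y -144.4 -80.4
top blue -80 112 across [-19.8 -15.1  19.9] y -78.5 -1.7
top blue 0 109 across [-20.  -15.4  19.8] y 0.4 79.7
top blue 80 97 across [-20.  -15.   19.9] y 81.7 144.0
top yellow 80 47 across [-18.1  -1.2  16.2] y 151.6 159.9
top yellow 160 12 across [-13.4   4.7  15.5] y 160.1 163.8
top tape changed px 0 of 1764
top carton changed px 0 of 3666
top jar changed px 0 of 900
side bar -160 225 across [-13.6  -5.1   9.6] y -149.8 -80.0
side bar -80 216 across [-13.7  -1.9   9.5] y -79.9 -0.2
side bar 0 181 across [-13.6  -5.    9.6] y 0.4 79.1
side bar 80 135 across [-13.5  -4.6   9.9] y 81.3 149.5
side blue -160 148 across [-19.9  13.7  19.9] y -158.1 -82.0
side blue -80 147 across [-19.8  14.1  19.8] y -79.9 -0.1
side blue 0 125 across [-19.7  13.5  19.8] y 0.1 78.2
side blue 80 88 across [-19.7  14.2  19.9] y 80.3 144.5
side yellow 80 30 across [-17.8  -2.   16.1] y 128.6 160.0
side yellow 160 31 across [-17.3  -0.4  15.7] y 160.1 168.7
side tape changed px 0 of 1665
side carton changed px 0 of 6072
side jar changed px 0 of 1890
```

```bash
python3 -c "
from plant import ctrl
print(ctrl.close_job())"
```

```text
the job is handed in; nothing more can be done
None
```

The job is done and handed in at about 62 s of the 210 s allowed, with the arm standing clear. The verdict is not shown to me.

**What I did:**
- I turned the wheel from its starting position, close to red, to green.
- I pressed the five blue blocks onto pads 4, 3, 2, 1 and 0, then pressed each one again from above.
- I laid the bar in the saddles and turned the wheel back to red.

**Last checks:**
- **Blocks:** under about 26 to 32 N each, all five tops stood at the same height to within 0.6 mm.
- **Bar:** it spans -150 to +150 mm along the rail, centred across it to about 2 mm, and looked level in the last picture I viewed.
- **Jaw:** its face reads about 152 mm, against 153 mm expected when closed.
- **Pointer:** the top camera reads +0.56 rad at the end, against 0.55 for red. At green it read between -0.51 and -0.54, against -0.55.
- **Bystanders:** no pixel changes in either view around the tape roll, carton or jar.

**What disagreed or went wrong:**
- The fingertips sit about 20 mm above the reported TCP, so my first grip on the wheel closed on air above the bar. I lowered the tool for every later grip.
- The side camera reads the pointer at 0.67 rad. I believe that comes from the height I assumed for the oblique view, because it read 0.685 at the start too, when the pointer stood at the red mark.
- The bar first landed on a saddle lip. I lifted it, shifted it about 2 mm and set it down again.
- After the wheel was turned back to red I checked by measurement only, as all 16 viewable pictures were used.

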